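# Hang the cone basket on the dipper

### The job

Take the wire basket with the cone and its ring off the open hooks of the drip stand and hang it on the arm of the dipper over the white tub, keeping it level and never setting it down on the way. The arm has stopped at an unknown height of its stroke, so bring the basket's bar in over its two hooks, lower it until it touches, then press it down steadily, never harder than 25 N, until it is fully home and both red latch claws have swung over the bar. Let go and leave it hanging there at rest, cone and ring still in it and nothing else on the counter disturbed.

Things in the scene. Friction and masses are not known exactly. Their poses are not given: they have to be found in the camera images.
- basket_grip (a point): centre of the blue grip block (14 mm in x, 34 in y, 22 high) on the middle of the basket's hanging bar; take it across x. The bar (10 mm thick) runs 134 mm along y through this point; a wire leg goes down from each end to the basket, whose rim lies 94 mm and underside 128 mm below. About 0.35 kg with cone and ring
- basket: stainless wire basket, 86 x 130 mm, 34 mm deep; origin at the middle of its underside, z up, y along the hanging bar. Hung up, it can swing about the bar
- drip_stand: steel stand with base plate, white drip pan, a post 105 mm behind the hooks (top at 250 mm) and two plain steel wire hooks at y = -42 and +42 mm that come forward (-x) from the post; it stands fast. Origin on the counter straight below the hung bar; x points away from the robot, from the hook tips to the post
- stand_seat (a point): the middle of the hung bar's place in the drip stand, 240 mm above the counter. The upturned hook tips stand 14 mm in front of it and reach 7 mm above it; the hook wire lies up to 13 mm below it. The bar comes free by lifting it 20 to 40 mm and drawing it out 75 mm to the stand's -x; lifted more than 75 mm, the basket's rim strikes the hooks from below
- dipper: lifting unit: white base plate, open white tub (rim 78 mm high), grey drive housing, two guide rods 115 mm behind the hooks (top at 273 mm); it stands fast. Its arm is a fork of two 5 mm steel cheeks at y = -40 and +40 mm, each ending in an open-topped hook with a red latch beside it. Origin on the counter below the hooks; x points away from the robot, from the hook tips to the rods
- dipper_seat (a point): where the bar's middle lies, fully home, if the arm stands at mid stroke: 235 mm above the dipper's origin. The arm has really stopped up to 12 mm higher or lower; that is not measured. The bar lies along y; 5 mm off in x is guided in. It first meets the lower latch arms about 20 mm above home and ends on solid floors. The arm is sprung: it gives 1 mm for every 4 N
- dipper_front (a point): point 80 mm in front (-x) of dipper_seat and 46 mm higher: with the bar's middle here the basket is clear of the dipper, and straight in along +x from here the bar passes above the hooks (flanks 16 mm above the home axis) and the basket's rim below the cheeks (undersides 19 mm below it) at every arm height. The open claws reach 28 mm above it, 7 mm behind the way of the bar
- latch_left (a joint): red two-armed latch at y = +47 mm of the dipper: 0 rad open, about 0.87 rad when the bar is fully home and its claw lies over the bar. The bar turns it on its way down; pressing both shut takes 8 to 16 N in all, more than the basket's weight. Stiff pivot, stays where it is left
- latch_right (a joint): the same latch at y = -47 mm of the dipper, same values
- cone: nickel sampler cone, 48 mm wide, 17 mm high, lying loose in the basket; origin at its underside
- ring: white knurled retaining ring, 46 mm wide, 20 mm high, lying loose in the basket; origin at its underside
- timer: white bench timer, 62x66x18 mm, a bystander left of the two stations
- tweezers: steel tweezers, 128 mm long, 8 mm high, a bystander at the front of the counter
- beaker: small clear beaker, 56 mm wide, 70 mm high, a bystander left of the two stations
Things that resemble listed ones, but are neither listed nor needed, are in the scene too. Of the things that look like the cone, the smallest one is meant.

How it is judged:
On the way, in this order (a step that is already met when the one before it is completed fails the run):
1. the basket has been lifted off the drip stand's hooks and drawn clear of them (contact force between basket and drip_stand below 0.05 N and horizontal distance between basket_grip and stand_seat above 0.06 m and contact force between basket and the fingers above 1 N), for 0.2 s.
2. the bar has been pressed home in the dipper's hooks so that both latch claws have closed over it (value of joint each of latch_left, latch_right above 0.75 rad and contact force between basket and dipper above 1 N), for 0.1 s.
At the end, for the whole second after the job is handed in: The basket hangs in the dipper's two hooks, middle of its bar within 8 mm (x) and 16 mm (y) of the hooks' middle and within 0.1 rad of their line, both latches turned to more than 0.75 rad, level within 0.15 rad and at rest, its weight on the dipper, cone and ring still in it (value of joint each of latch_left, latch_right above 0.75 rad and x of basket_grip in the frame of dipper between -0.008 and 0.008 m and y of basket_grip in the frame of dipper between -0.016 and 0.016 m and angle between the y axis of basket and the y axis of dipper, either way round below 0.1 rad and contact force between basket and dipper above 1.5 N and angle between basket's own z axis and vertical below 0.15 rad and linear speed of basket below 0.05 m/s and angular speed of basket below 0.5 rad/s and distance between each of cone, ring and basket below 0.065 m); the robot touches nothing.
It fails at once if the basket tips more than 0.26 rad (15 degrees) from level (angle between basket's own z axis and vertical above 0.26 rad).
It fails at once if the basket is set down or lowered into the tub (its grip comes lower than 195 mm) (height (world z) of basket_grip below 0.195 m).
It fails at once if the basket presses on the dipper with more than 25 N (contact force between basket and dipper above 25 N).
It fails at once if a bystander is moved more than 30 mm (distance of any of timer, tweezers, beaker from where it was at the start of the episode above 0.03 m).
It also fails if it takes over 51 s, if anything falls off the work surface, if the arm or the gripper's body presses on something with over 40 N, if the wrist force passes 120 N, or if a joint passes its speed limit or range.

### The arm

A 6-joint arm with a two-finger parallel gripper is mounted at the origin on a cart in front of the work surface, level with it; the furniture and walls round the work are solid. World frame = base frame: x ahead of the robot, y to its left, z up, the work surface at z = 0. Lengths are in m, angles in rad, forces in N, time in s.
With the tool pointing down it reaches from about 0.325 to 0.9 m from the base axis. Payload 6.1 kg.
Tool frame: the origin (TCP) lies at the very end of the fingers, on their centre line; the grasp point (between the pads) lies 19 mm behind it; z points along the fingers, y is the line along which they close (so a half turn about z gives the same grasp; the last joint's range is limited). The gripper opens to 85 mm and grips with 20 to 120 N. Pads are 22 mm wide; open, the fingers measure 114 mm over their backs; the gripper's body (76 mm by 85 mm) begins 54 mm behind the grasp point. The pads swing forward as they close: fully open they stand 13 mm farther back than shut.
Start: joints at [-1.41, 0.22, 1.526, -0, 1.395, -0.126], TCP at [0.177, -0.599, 0.231] pointing down, gripper open.
Joint ranges: [-2.98, 2.98], [-0.91, 2.08], [0.09, 2.57], [-1.24, 4.39], [0.2, 2.65], [-2.68, 2.68]. Speed limits (rad/s): [2.57, 2.57, 3.01, 3.14, 3.14, 3.14].

### API

Orientations are given as a unit quaternion [w, x, y, z].
In Python, from bench import monitor, optics, env gives the robot as it stands.
- The arm moves only by the tool step_arm, never from a script. Its argument "deltas" is a list that holds one entry, the list of rows, each a list of 6 numbers: the shift along the tool's x, y, z in m, then the turn, a rotation vector about the tool's x, y, z in degrees. A call has 1 to 20 rows; each row is the pose to reach, as a shift and turn from the pose commanded when the call began, along the tool's axes at that moment; what a row does not reach only later rows make up. A row lasts 1/10 s, in which the tool goes at most 50 mm and 8.59 degrees, less where a joint would pass 70% of its speed; a pose out of reach is approached as far as the arm can. A call with a gripper value outside its range is refused whole. "jaw" is the closure, from -1 (fully open) to 1 (shut), set as the call begins (left out, the last holds). The fingers move at their own pace and stop on an object; "squeeze" is the grip in N (left out, the last holds). Time passes only in rows, so rows that repeat a pose let the fingers close. It gives the time, the measured TCP pose, the force, the opening and the grip force at its end, in the units of the state.
- monitor.sense(): the state, without advancing time (a new reading comes with each control period).
- optics.camera(name): name is "scene" or "top" or "wrist"; returns a dict with "pixels" (400x640x3 uint8, blue, green, red), "z_map" (400x640 float32, m along the optical axis (not along the pixel's ray), 0 where there is no reading), "camera_matrix" (3x3 intrinsics, pixels), "view" (4x4, takes a point from world to camera coordinates); the wrist camera has in their place "hand_eye" (4x4, takes a point from camera to tool coordinates, whose origin is the TCP and whose axes are the flange's). Camera axes: x right, y up, looking along -z (the intrinsics and any distortion apply to the point x, -y, -z); pixel columns grow to the right and rows downward; lengths in m; the calibration is good to about 2 mm. The wrist camera is an equidistant fisheye: a pixel r from the principal point sees the ray r / f radians off the axis. A picture is of the moment at which its call begins: read the wrist's pose just before it.
- env.job_done(): hands the job in; it is judged then, once.
The state is a dict: "time": time; "qpos": joint angles; "qd": joint speeds; "effort": joint torques, N m; "eef_pos": TCP position; "ee_rot": TCP orientation; "force": force on the tool from outside, world axes, zero at the start; "ft_torque": the same for the moment, N m; "width": finger opening in m; "gripper_force": force on a finger pad.
Only numpy, scipy, OpenCV 4.12 (cv2) and the standard library are available. Lean on these libraries where they do the work, as an engineer would, in place of code of your own. Each camera call takes 0.05 s, during which the arm holds its last target. There are 200 camera calls.

## Working session

There is one attempt and no reset: what is moved stays moved. The work goes in short steps, Python scripts to look and compute and a tool call to move; the robot and the scene stay as the last step left them, time stands still between calls to the robot, and variables do not carry over. Pictures are saved under pics/ and viewed, at most 10 in all, crops included, and the job is handed in when it is done.

Besides the shell and the picture viewer there is one more tool, called after "Call:" as a command line: name --argument value ..., lists and objects as JSON in quotes. step_arm: Moves the arm, as the interface text tells. Its arguments: {"type":"object","properties":{"deltas":{"type":"array","items":{"type":"array","items":{"type":"array","items":{"type":"number"}}}},"jaw":{"type":"number"},"squeeze":{"type":"number"}},"required":["deltas"]}

```bash
ls; mkdir -p pics; cat > h.py <<'E'
import numpy as np, cv2
from bench import monitor, optics, env
from scipy.spatial.transform import Rotation as R
def world(c,u,v,z=None):
    K=c["camera_matrix"]; d=float(c["z_map"][int(v),int(u)]) if z is None else z
    p=np.array([(u-K[0,2])/K[0,0]*d,-(v-K[1,2])/K[1,1]*d,-d,1])
    return (np.linalg.inv(c["view"])@p)[:3]
E
python3 - <<'E'
from h import *
import pickle
s=monitor.sense(); print(s)
for n in("scene","top"):
    c=optics.camera(n); pickle.dump(c,open(n+".pkl","wb")); cv2.imwrite(f"pics/{n}0.png",c["pixels"])
    print(n,c["camera_matrix"].tolist(),c["view"].round(4).tolist(),[k for k in c])
E
```

```text
pics
{'time': 0.0, 'qpos': array([-1.41011179e+00,  2.21207252e-01,  1.52760821e+00, -4.98611171e-05,
        1.39471519e+00, -1.26092785e-01]), 'qd': array([ 0.00120289,  0.00015231, -0.00112889, -0.00052267,  0.00069257,
        0.00115357]), 'effort': array([-4.42070277e-04, -4.96893346e+01, -3.89397383e+01, -1.46619732e-04,
        1.12252455e-02, -1.38233318e-07]), 'eef_pos': array([ 0.17667578, -0.59887407,  0.23021248]), 'ee_rot': array([-9.68430446e-04,  9.89736355e-01,  1.42902091e-01, -4.12960255e-05]), 'force': array([0.7559423 , 0.79575558, 0.16182674]), 'ft_torque': array([-0.08917247, -0.01055685,  0.01098374]), 'gripper_force': 0.0, 'width': 0.08526627047421367}
scene [[482.48632390199265, 0.0, 323.0937395663348], [0.0, 482.48632390199265, 198.7734153389345], [0.0, 0.0, 1.0]] [[-0.8228, -0.5682, 0.0115, 0.4091], [0.3929, -0.554, 0.7339, -0.3342], [-0.4107, 0.6084, 0.6791, -1.183], [0.0, 0.0, 0.0, 1.0]] ['pixels', 'z_map', 'camera_matrix', 'view']
top [[450.8321203688307, 0.0, 317.3131385971878], [0.0, 450.8321203688307, 198.78200349097833], [0.0, 0.0, 1.0]] [[0.0137, -0.9997, 0.0198, -0.0551], [0.9843, 0.017, 0.1754, -0.5435], [-0.1757, 0.0171, 0.9843, -1.3356], [0.0, 0.0, 0.0, 1.0]] ['pixels', 'z_map', 'camera_matrix', 'view']
```

View pics/scene0.png

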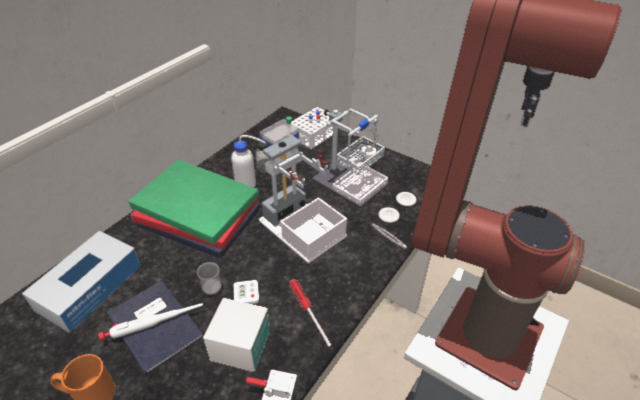

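View pics/top0.png

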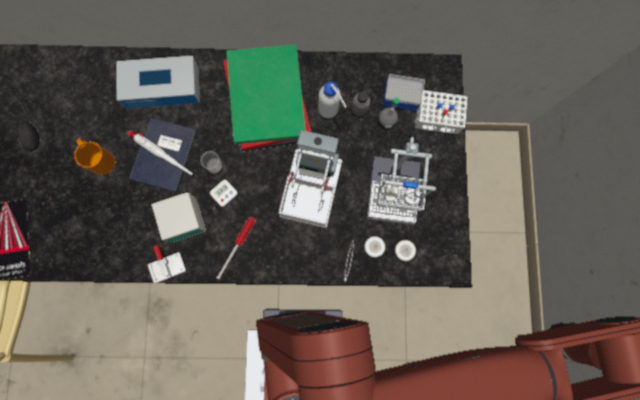

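The top picture shows the drip stand with the basket, its blue grip at about (411,184), and the dipper with the white tub at about (313,185). The scene picture shows the same grip at (364,124) and the dipper at (290,185). Next I'll enlarge both.

```bash
python3 - <<'E'
from h import *
import pickle
t=pickle.load(open("top.pkl","rb"))["pixels"];s=pickle.load(open("scene.pkl","rb"))["pixels"]
cv2.imwrite("pics/topc.png",cv2.resize(t[125:235,270:445],None,fx=4.5,fy=4.5,interpolation=cv2.INTER_CUBIC))
cv2.imwrite("pics/scenec.png",cv2.resize(s[95:235,250:420],None,fx=4.2,fy=4.2,interpolation=cv2.INTER_CUBIC))
E
```

```text
(no output)
```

View pics/topc.png

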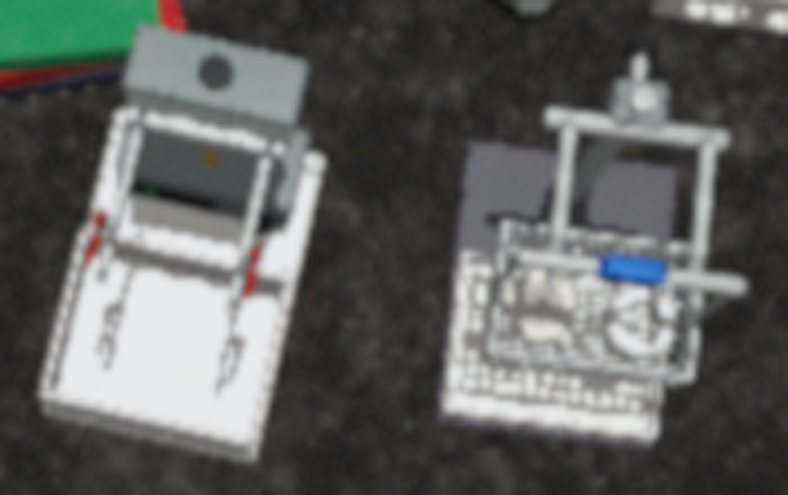

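View pics/scenec.png

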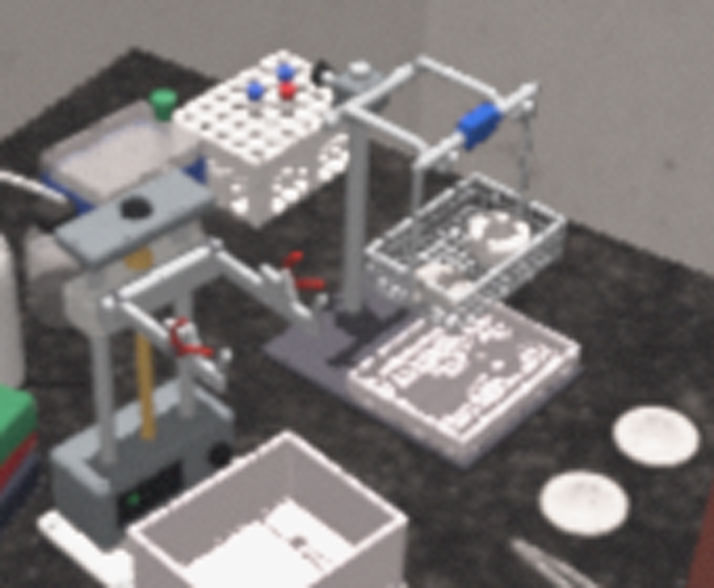

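The crops show the grip block at crop (633,269), which is top pixel (410.7,184.8). The bar ends are near (382,182) and (435,188). The red latches are near top (291,178) and (325.6,185). Cone and ring are the two objects inside the basket: the cone is on the left at about (390,193) and the ring on the right at about (412,195). The other cone-like candidates, the round pieces at (375,246) and (405,250), are larger and lie on the counter, so they don't matter here because the basket is what gets carried. Next I'll measure.

```bash
cat >> h.py <<'E'
def cloud(c,u0,u1,v0,v1):
    K=c["camera_matrix"]; v,u=np.mgrid[v0:v1,u0:u1]; d=c["z_map"][v0:v1,u0:u1]
    p=np.stack([(u-K[0,2])/K[0,0]*d,-(v-K[1,2])/K[1,1]*d,-d,np.ones_like(d)],-1)@np.linalg.inv(c["view"]).T
    ok=d>0
    return p[ok][:,:3], c["pixels"][v0:v1,u0:u1][ok].astype(int), np.stack([u,v],-1)[ok]
def ray(c,u,v):
    K=c["camera_matrix"];T=np.linalg.inv(c["view"])
    return T[:3,3],T[:3,:3]@np.array([(u-K[0,2])/K[0,0],-(v-K[1,2])/K[1,1],-1])
def tri(*rs):
    A=0;b=0
    for o,d in rs:
        d=d/np.linalg.norm(d);M=np.eye(3)-np.outer(d,d);A=A+M;b=b+M@o
    return np.linalg.solve(A,b)
E
python3 - <<'E'
from h import *
import pickle
t=pickle.load(open("top.pkl","rb"));s=pickle.load(open("scene.pkl","rb"))
def blue(P,C,U): 
    m=(C[:,0]>150)&(C[:,2]<90)&(C[:,0]-C[:,2]>90)
    return P[m],U[m]
a,ua=blue(*cloud(t,395,425,175,195)); b,ub=blue(*cloud(s,350,380,112,135))
print("blue top",len(a),a.mean(0),a.max(0),"scene",len(b),b.mean(0),ua.mean(0),ub.mean(0))
print("tri",tri(ray(t,*ua.mean(0)),ray(s,*ub.mean(0))))
# bar
P,C,U=cloud(t,375,440,172,200); m=(abs(P[:,2]-.24)<.02)&(abs(U[:,1]-(181.7+(U[:,0]-381.8)*.135))<4)
Q=P[m];print("bar",len(Q),Q.mean(0),Q[Q[:,1].argmin()],Q[Q[:,1].argmax()]); k=np.polyfit(Q[:,1],Q[:,0],1);print("dx/dy",k)
# dipper tub
for nm,c,box in(("top",t,(270,345,130,235)),("scene",s,(255,352,130,262))):
    P,C,U=cloud(c,*box)
    m=(abs(P[:,2]-.076)<.006)&(C.min(1)>120)
    print(nm,"tub",m.sum(),cv2.minAreaRect(P[m][:,:2].astype(np.float32)))
    r=(C[:,2]>110)&(C[:,0]<80)&(C[:,1]<80)&(P[:,2]>.15)
    for q,u in zip(P[r].round(3),U[r]):print(q,u)
E
```

```text
blue top 63 [ 0.55124536 -0.2884004   0.25045438] [ 0.55764845 -0.2700108   0.25498713] scene 27 [ 0.55216341 -0.28266768  0.2504676 ] [410.34920635 184.31746032] [363.51851852 122.48148148]
tri [ 0.55365566 -0.28874287  0.24619582]
bar 258 [ 0.55098282 -0.2870589   0.24490464] [ 0.54726134 -0.35646039  0.24051857] [ 0.55949017 -0.22115132  0.23572247]
dx/dy [0.11234551 0.5832326 ]
top tub 322 ((0.5850554704666138, -0.02516089379787445), (0.14614638686180115, 0.2148602157831192), 77.68140411376953)
[0.572 0.024 0.267] [292 173]
[0.571 0.024 0.263] [292 174]
[0.562 0.027 0.252] [291 178]
[0.559 0.029 0.254] [290 179]
[0.56  0.027 0.251] [291 179]
[0.557 0.029 0.252] [290 180]
[ 0.552 -0.065  0.267] [326 181]
[ 0.55  -0.065  0.267] [326 182]
[ 0.545 -0.063  0.25 ] [325 185]
[ 0.542 -0.063  0.252] [325 186]
[ 0.539 -0.063  0.257] [325 187]
[ 0.539 -0.065  0.257] [326 187]
[ 0.536 -0.063  0.256] [325 188]
[ 0.533 -0.063  0.257] [325 189]
scene tub 648 ((0.6812606453895569, -0.1274665892124176), (0.25081053376197815, 0.5418456792831421), 40.392154693603516)
[ 0.555 -0.064  0.267] [320 155]
[ 0.553 -0.066  0.266] [321 155]
[ 0.556 -0.06   0.266] [319 156]
[ 0.555 -0.064  0.263] [320 156]
[ 0.55  -0.062  0.267] [321 156]
[ 0.554 -0.063  0.245] [320 162]
[ 0.548 -0.058  0.251] [321 162]
[ 0.547 -0.062  0.248] [322 162]
[ 0.543 -0.061  0.251] [323 162]
[ 0.537 -0.057  0.256] [324 162]
[ 0.537 -0.061  0.254] [325 162]
[ 0.534 -0.061  0.255] [326 162]
[0.583 0.026 0.249] [291 174]
[0.582 0.027 0.247] [291 175]
[0.579 0.031 0.248] [291 176]
[0.578 0.028 0.246] [292 176]
[0.574 0.029 0.246] [293 177]
[0.556 0.032 0.256] [298 177]
[0.575 0.028 0.241] [293 178]
[0.571 0.029 0.244] [294 178]
[0.566 0.031 0.248] [295 178]
[0.56  0.035 0.253] [296 178]
[0.559 0.031 0.251] [297 178]
[0.557 0.031 0.252] [298 178]
[0.551 0.034 0.257] [299 178]
[0.547 0.035 0.26 ] [300 178]
[0.55  0.035 0.255] [299 179]
```

```bash
python3 - <<'E'
from h import *
import pickle
t=pickle.load(open("top.pkl","rb"));s=pickle.load(open("scene.pkl","rb"))
out=[]
for nm,c,box in(("top",t,(270,350,125,235)),("scene",s,(255,352,130,262))):
    P,C,U=cloud(c,*box)
    m=(P[:,2]>.195)&(P[:,2]<.3)&(P[:,0]<.66)&(P[:,1]<.06)&(P[:,1]>-.1)
    P,C,U=P[m],C[m],U[m]
    red=(C[:,2]-C[:,1]>50)
    for side,(lo,hi) in {"L":(0.005,.06),"R":(-.09,-.03)}.items():
        w=~red&(P[:,1]>lo)&(P[:,1]<hi)
        o=P[w][np.argsort(P[w][:,0])]
        m2=(o[:,0]<.61)
        k=np.polyfit(o[m2][:,0],o[m2][:,1],1) if m2.sum()>3 else None
        print(nm,side,m2.sum(),"dy/dx",k)
        print(o[m2][:26].round(3).tolist())
# base plate / housing yaw
P,C,U=cloud(t,270,350,125,235)
m=(P[:,2]>.262)&(P[:,0]>.6);print(m.sum(),cv2.minAreaRect(P[m][:,:2].astype(np.float32)))
E
```

```text
top L 77 dy/dx [-0.23021309  0.15061897]
[[0.537, 0.023, 0.257], [0.538, 0.026, 0.252], [0.54, 0.026, 0.257], [0.541, 0.024, 0.253], [0.543, 0.026, 0.254], [0.543, 0.024, 0.254], [0.543, 0.022, 0.227], [0.545, 0.021, 0.246], [0.545, 0.022, 0.233], [0.548, 0.029, 0.255], [0.548, 0.032, 0.253], [0.549, 0.022, 0.238], [0.55, 0.024, 0.236], [0.551, 0.029, 0.255], [0.552, 0.022, 0.237], [0.553, 0.025, 0.234], [0.554, 0.019, 0.23], [0.555, 0.022, 0.236], [0.555, 0.019, 0.236], [0.557, 0.027, 0.252], [0.558, 0.019, 0.235], [0.559, 0.022, 0.232], [0.56, 0.019, 0.236], [0.562, 0.022, 0.231], [0.563, 0.022, 0.238], [0.563, 0.019, 0.236]]
top R 74 dy/dx [-0.19629576  0.04849872]
[[0.521, -0.053, 0.251], [0.522, -0.052, 0.26], [0.524, -0.05, 0.25], [0.526, -0.052, 0.255], [0.527, -0.055, 0.248], [0.53, -0.053, 0.246], [0.531, -0.055, 0.24], [0.535, -0.056, 0.236], [0.535, -0.053, 0.235], [0.536, -0.06, 0.255], [0.537, -0.055, 0.24], [0.537, -0.053, 0.235], [0.54, -0.056, 0.235], [0.541, -0.058, 0.232], [0.543, -0.058, 0.235], [0.543, -0.055, 0.235], [0.545, -0.058, 0.239], [0.546, -0.055, 0.235]
[... 897 characters left out ...]
 [0.523, -0.05, 0.257], [0.523, -0.046, 0.253], [0.525, -0.048, 0.258], [0.525, -0.053, 0.247], [0.525, -0.049, 0.247], [0.526, -0.046, 0.245], [0.527, -0.052, 0.251], [0.528, -0.048, 0.25], [0.528, -0.049, 0.225], [0.528, -0.049, 0.228], [0.529, -0.049, 0.245], [0.529, -0.05, 0.234], [0.529, -0.051, 0.23], [0.529, -0.059, 0.258], [0.53, -0.052, 0.236], [0.532, -0.049, 0.237], [0.532, -0.05, 0.223], [0.532, -0.05, 0.233], [0.532, -0.05, 0.229], [0.532, -0.05, 0.225], [0.532, -0.05, 0.239], [0.534, -0.053, 0.24], [0.534, -0.048, 0.226], [0.535, -0.05, 0.234], [0.536, -0.05, 0.231]]
612 ((0.6601269245147705, -0.041745200753211975), (0.10372568666934967, 0.04389861226081848), 78.74275970458984)
```

```bash
python3 - <<'E'
from h import *
import pickle
import matplotlib
E
python3 - <<'E'
from h import *
import pickle
t=pickle.load(open("top.pkl","rb"));s=pickle.load(open("scene.pkl","rb"))
a=-.205; ex=np.array([np.cos(a),np.sin(a)]);ey=np.array([-np.sin(a),np.cos(a)])
img=np.full((560,780,3),255,np.uint8)
for c,box,o in((t,(270,350,125,235),0),(s,(255,352,130,262),390)):
    P,C,U=cloud(c,*box)
    x=P[:,:2]@ex;y=P[:,:2]@ey-.1
    for k,sg in enumerate((1,-1)):
        m=(abs(y-sg*.042)<.014)&(P[:,2]>.2)&(P[:,2]<.29)&(x<.6)&(x>.5)
        for X,Z,cc in zip(x[m],P[m][:,2],C[m]):
            red=cc[2]-cc[1]>50
            cv2.circle(img,(int(o+(X-.5)*3800),int(k*280+(.275-Z)*3700)),3,(0,0,255) if red else (90,90,90),-1)
    print([np.round(np.median(y[(abs(y-sg*.042)<.014)&(P[:,2]>.2)&(x>.56)&(x<.6)]),4) for sg in(1,-1)])
for X in np.arange(.5,.6,.01):
  for o in(0,390):cv2.line(img,(int(o+(X-.5)*3800),0),(int(o+(X-.5)*3800),560),(220,220,220),1)
for k in(0,1):
  for Z in np.arange(.21,.275,.01):cv2.line(img,(0,int(k*280+(.275-Z)*3700)),(780,int(k*280+(.275-Z)*3700)),(255,210,180),1)
cv2.imwrite("pics/prof.png",img)
E
```

```text
[np.float64(0.033), np.float64(-0.0454)]
[np.float64(0.0386), np.float64(-0.0409)]Traceback (most recent call last):
  File "<stdin>", line 3, in <module>
ModuleNotFoundError: No module named 'matplotlib'
```

View pics/prof.png

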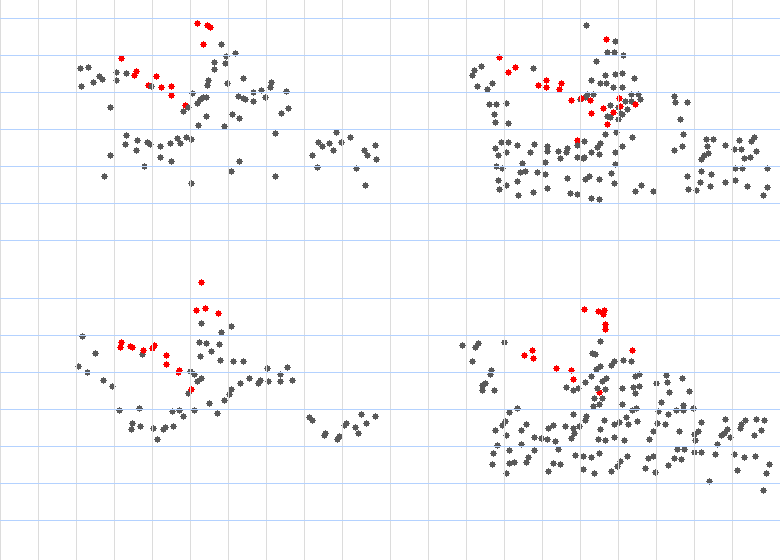

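The profile in the dipper frame shows the hook tips at x' ≈ 0.522 and z ≈ 0.257, the floor at z ≈ 0.236, and the claws at x' ≈ 0.554. That puts the seat at about (0.548, -0.017), home z ≈ 0.241, and yaw ≈ -0.205. Time to move.

```bash
cat >> h.py <<'E'
def go(p,yaw,q=None,pos=None):
    "tool-frame delta to TCP p, tool down, tool y along angle yaw (world)"
    s=monitor.sense(); w,x,y,z=s["ee_rot"]; r=R.from_quat([x,y,z,w])
    yv=np.array([np.cos(yaw),np.sin(yaw),0]);zv=np.array([0,0,-1.]);xv=np.cross(yv,zv)
    T=R.from_matrix(np.stack([xv,yv,zv],1))
    print(s["time"],(r.inv().apply(np.array(p)-s["eef_pos"])).round(4),(r.inv()*T).as_rotvec(degrees=True).round(2))
E
python3 -c "
from h import *
go((.552,-.288,.34),-.105); go((.552,-.288,.34),-.105+np.pi)"
```

```text
0.1 [ 0.4479 -0.1923 -0.1093] [ -0.08  -0.07 -67.55]
0.1 [ 0.4479 -0.1923 -0.1093] [-8.0000e-02  9.0000e-02  1.1245e+02]
```

Call:
step_arm --deltas '[[[0.03, -0.01, -0.045, 0, 0, -6], [0.07, -0.03, -0.08, 0, 0, -13], [0.11, -0.048, -0.109, 0, 0, -20], [0.15, -0.065, -0.109, 0, 0, -27], [0.19, -0.083, -0.109, 0, 0, -33], [0.23, -0.1, -0.109, 0, 0, -40], [0.27, -0.118, -0.109, 0, 0, -46], [0.31, -0.135, -0.109, 0, 0, -52], [0.35, -0.152, -0.109, 0, 0, -58], [0.39, -0.169, -0.109, 0, 0, -63], [0.425, -0.183, -0.109, 0, 0, -67], [0.448, -0.192, -0.109, 0, 0, -67.5], [0.448, -0.192, -0.109, 0, 0, -67.5], [0.448, -0.192, -0.109, 0, 0, -67.5], [0.448, -0.192, -0.109, 0, 0, -67.5]]]' --jaw -0.2 --squeeze 60

```text
time: 1.6
eef_pos: [0.5514, -0.2892, 0.34]
ee_rot: [-0.0, 0.744, 0.668, -0.0]
force: [0.2, -0.1, 0.3]
width: 0.051
gripper_force: 0.0
```

```bash
python3 -c "
from h import *
s=monitor.sense();print(s['qpos'],s['eef_pos'],s['width'],s['force'])
c=optics.camera('wrist');print(c['camera_matrix'],c['hand_eye'].round(4));cv2.imwrite('pics/w1.png',c['pixels'])
go((.552,-.288,.222),-.105)"
```

```text
[-6.09371374e-01  1.69453087e-01  1.38401948e+00 -4.99545041e-04
  1.58879698e+00 -5.02476563e-01] [ 0.55142109 -0.28923351  0.34000044] 0.05097307228270044 [ 0.23392393 -0.09059363  0.30032804]
[[309.70691629   0.         318.24503624]
 [  0.         309.70691629 199.60319672]
 [  0.           0.           1.        ]] [[ 1.000e-04  9.531e-01  3.025e-01  7.800e-02]
 [ 1.000e+00  1.000e-04 -7.000e-04  3.000e-04]
 [-7.000e-04  3.025e-01 -9.531e-01 -1.428e-01]
 [ 0.000e+00  0.000e+00  0.000e+00  1.000e+00]]
1.65 [0.0015 0.0006 0.1182] [-0.03  0.01 -0.14]
```

View pics/w1.png

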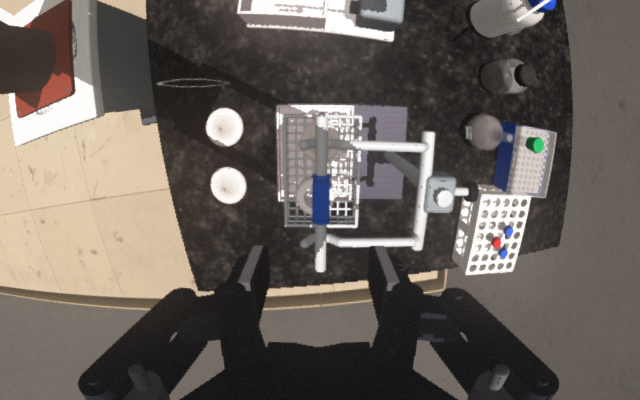

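The wrist view shows the grip block at (321,200), midway between the fingers. The bar stands upright from (321,115) to (320,272), so the yaw is right. The ring lies in the basket under the grip. I'll go down and grip.

Call:
step_arm --deltas '[[[0.003, 0.002, 0.04, 0, 0, 0], [0.003, 0.002, 0.08, 0, 0, 0], [0.003, 0.002, 0.105, 0, 0, 0], [0.003, 0.002, 0.118, 0, 0, 0], [0.003, 0.002, 0.118, 0, 0, 0], [0.003, 0.002, 0.118, 0, 0, 0], [0.003, 0.002, 0.118, 0, 0, 0]]]'

```text
time: 2.35
eef_pos: [0.5554, -0.2868, 0.2248]
ee_rot: [0.002, 0.744, 0.669, 0.0]
force: [0.1, 1.3, 0.6]
width: 0.0512
gripper_force: 0.0
```

Call:
step_arm --deltas '[[[0, 0, 0, 0, 0, 0], [0, 0, 0, 0, 0, 0], [0, 0, 0, 0, 0, 0], [0, 0, 0, 0, 0, 0], [0, 0, 0, 0, 0, 0], [0, 0, 0, 0, 0, 0], [0, 0, 0, 0, 0, 0], [0, 0, 0, 0, 0, 0]]]' --jaw 1 --squeeze 60

```text
time: 3.15
eef_pos: [0.5551, -0.2861, 0.2233]
ee_rot: [0.001, 0.743, 0.669, 0.0]
force: [0.9, -0.7, 5.1]
width: 0.013
gripper_force: 60.3
```

Call:
step_arm --deltas '[[[0, 0, -0.006, 0, 0, 0], [0, 0, -0.013, 0, 0, 0], [0, 0, -0.02, 0, 0, 0], [0, 0, -0.027, 0, 0, 0], [0, 0, -0.031, 0, 0, 0], [0, 0, -0.031, 0, 0, 0], [0, 0, -0.031, 0, 0, 0]]]'

```text
time: 3.85
eef_pos: [0.5545, -0.2858, 0.2533]
ee_rot: [-0.0, 0.744, 0.669, -0.0]
force: [-0.1, -1.1, -3.1]
width: 0.0134
gripper_force: 59.3
```

```bash
python3 -c "
from h import *
s=monitor.sense();print(s['eef_pos'],s['force'],s['ft_torque'])
c=optics.camera('scene');cv2.imwrite('pics/s2.png',cv2.resize(c['pixels'][80:220,270:420],None,fx=4,fy=4,interpolation=cv2.INTER_CUBIC))"
```

```text
[ 0.55445232 -0.28578452  0.25327099] [-0.12778127 -1.10487474 -3.10601418] [ 0.015256   -0.03880626  0.00436878]
```

View pics/s2.png

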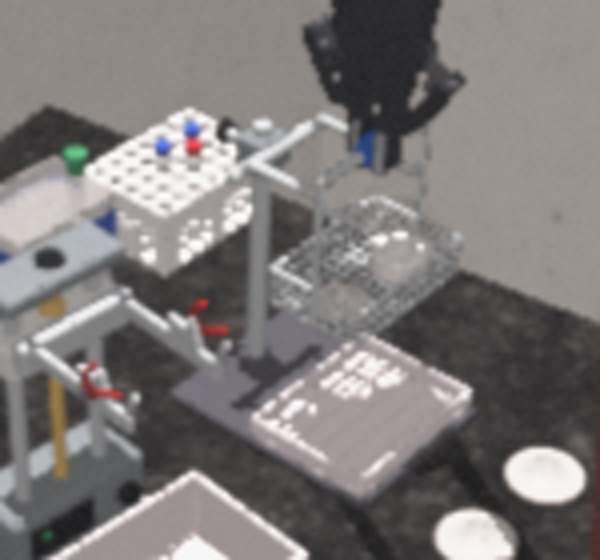

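The basket hangs level in the grip, at about (370,270) in the crop, with cone and ring still in it. The full 3.1 N is carried, so I'll draw it out.

Call:
step_arm --deltas '[[[0, -0.008, 0, 0, 0, 0], [0, -0.02, 0, 0, 0, 0], [0, -0.035, 0, 0, 0, 0], [0, -0.05, 0, 0, 0, 0], [0, -0.065, 0, 0, 0, 0], [0, -0.08, 0, 0, 0, 0], [0, -0.092, 0, 0, 0, 0], [0, -0.1, 0, 0, 0, 0], [0, -0.1, 0, 0, 0, 0], [0, -0.1, 0, 0, 0, 0], [0, -0.1, 0, 0, 0, 0]]]'

```text
time: 5.0
eef_pos: [0.4555, -0.2753, 0.2534]
ee_rot: [0.0, 0.743, 0.669, 0.0]
force: [0.4, 0.3, -3.1]
width: 0.013
gripper_force: 59.3
```

```bash
python3 -c "
from h import *
go((.465,0,.266),-.205);go((.548,-.017,.266),-.205)"
```

```text
5.0 [ 0.2748 -0.0196 -0.0126] [0.03 0.01 5.69]
5.0 [ 0.2667  0.0647 -0.0126] [0.03 0.01 5.69]
```

Call:
step_arm --deltas '[[[0.008, 0, -0.012, 0, 0, 0.2], [0.022, -0.002, -0.013, 0, 0, 0.5], [0.04, -0.003, -0.013, 0, 0, 0.9], [0.06, -0.004, -0.013, 0, 0, 1.3], [0.08, -0.006, -0.013, 0, 0, 1.7], [0.1, -0.007, -0.013, 0, 0, 2.1], [0.12, -0.009, -0.013, 0, 0, 2.5], [0.14, -0.01, -0.013, 0, 0, 2.9], [0.16, -0.011, -0.013, 0, 0, 3.3], [0.18, -0.013, -0.013, 0, 0, 3.7], [0.2, -0.014, -0.013, 0, 0, 4.1], [0.22, -0.016, -0.013, 0, 0, 4.6], [0.24, -0.017, -0.013, 0, 0, 5], [0.257, -0.018, -0.013, 0, 0, 5.4], [0.268, -0.019, -0.013, 0, 0, 5.7], [0.275, -0.02, -0.013, 0, 0, 5.7], [0.275, -0.02, -0.013, 0, 0, 5.7], [0.275, -0.02, -0.013, 0, 0, 5.7], [0.275, -0.02, -0.013, 0, 0, 5.7]]]'

```text
time: 6.9
eef_pos: [0.4642, -0.0002, 0.2663]
ee_rot: [0.0, 0.776, 0.631, -0.0]
force: [-0.1, 0.3, -2.6]
width: 0.0128
gripper_force: 59.3
```

```bash
python3 -c "
from h import *
import pickle
s=monitor.sense();print(s['eef_pos'],s['force'])
go((.548,-.017,.266),-.205)
t=optics.camera('top');c=optics.camera('wrist');pickle.dump((t,c,s),open('f.pkl','wb'))
a=cv2.resize(c['pixels'][60:340,120:520],None,fx=2,fy=2)
cv2.imwrite('pics/f.png',a)"
```

```text
[ 4.64231684e-01 -2.18170585e-04  2.66292834e-01] [-0.0669276   0.26816215 -2.63642816]
6.9 [0.0007 0.0854 0.0003] [-0.    0.02 -0.06]
```

View pics/f.png

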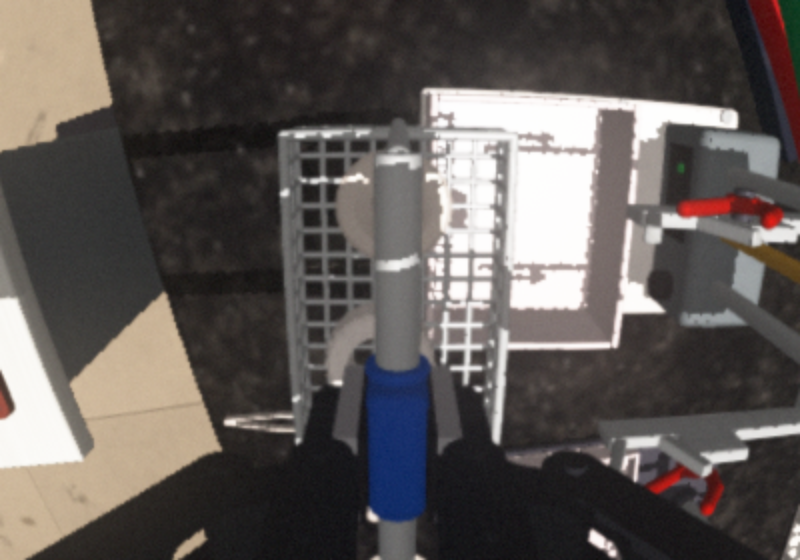

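The wrist view shows the bar in the pads, cone and ring in the basket, and both dipper hooks ahead. The hook tips are at crop (645,222) and (618,445), which is image (442,171) and (429,282). I'll cross-check the seat against those.

```bash
python3 - <<'E'
from h import *
import pickle
t,c,s=pickle.load(open('f.pkl','rb'))
K=c["camera_matrix"];H=c["hand_eye"];w,x,y,z=s["ee_rot"];r=R.from_quat([x,y,z,w])
def wr(u,v):
    d=np.array([u-K[0,2],v-K[1,2]]);n=np.hypot(*d);th=n/K[0,0];d=d/n*np.sin(th)
    D=np.array([d[0],-d[1],-np.cos(th)])
    return s["eef_pos"]+r.apply(H[:3,3]), r.apply(H[:3,:3]@D)
a=-.205; ex=np.array([np.cos(a),np.sin(a)]);ey=np.array([-np.sin(a),np.cos(a)])
for u,v in((442.5,171),(429,282.5)):
    o,d=wr(u,v); p=o+d*(.255-o[2])/d[2]; print(p,p[:2]@ex,p[:2]@ey)
    for L in (0,):
        q=np.array([u,v]).round().astype(int); print("zmap",c["z_map"][q[1]-2:q[1]+3,q[0]-2:q[0]+3].mean())
P,C,U=cloud(t,280,345,150,235)
m=(C[:,0]>120)&(C[:,2]<90)&(P[:,2]>.25);print("blue",m.sum(),P[m].mean(0) if m.sum() else 0)
# bar line
x=P[:,:2]@ex;yy=P[:,:2]@ey
m=(abs(x-(s["eef_pos"][:2]@ex))<.015)&(abs(P[:,2]-.285)<.012)&(abs(yy-.095)>.03)
print(m.sum(),"bar x'",x[m].mean(),yy[m].min(),yy[m].max(),P[m][:,2].max(),"tcp",s["eef_pos"][:2]@ex,s["eef_pos"][:2]@ey, np.polyfit(yy[m],x[m],1))
E
```

```text
[0.53921045 0.03036791 0.255     ] 0.521738003606809 0.13949757931313178
zmap 0.16937737
[ 0.52641941 -0.03817203  0.255     ] 0.5231672795747362 0.06978896361225338
zmap 0.1957574
blue 0 0
23 bar x' 0.4520886704214489 0.02440138731367007 0.14584495255328533 0.2907915150646794 tcp 0.4545555415429014 0.09428872305802795 [-0.02219359  0.45363202]
```

Call:
step_arm --deltas '[[[0.0005, 0.005, 0, 0, 0, 0], [0.0005, 0.013, 0, 0, 0, 0], [0.0005, 0.024, 0, 0, 0, 0], [0.0005, 0.036, 0, 0, 0, 0], [0.0005, 0.048, 0, 0, 0, 0], [0.0005, 0.06, 0, 0, 0, 0], [0.0005, 0.071, 0, 0, 0, 0], [0.0005, 0.08, 0, 0, 0, 0], [0.0005, 0.0865, 0, 0, 0, 0], [0.0005, 0.0865, 0, 0, 0, 0], [0.0005, 0.0865, 0, 0, 0, 0], [0.0005, 0.0865, 0, 0, 0, 0]]]'

```text
time: 8.2
eef_pos: [0.5487, -0.0167, 0.2663]
ee_rot: [-0.0, 0.776, 0.631, -0.0]
force: [-1.1, 0.6, -3.3]
width: 0.0128
gripper_force: 59.3
```

```bash
python3 -c "
from h import *
s=monitor.sense();print(s['eef_pos'],s['force'],s['ft_torque'])
t=optics.camera('top');c=optics.camera('scene');w=optics.camera('wrist')
f=lambda i,n:cv2.resize(i,n,interpolation=cv2.INTER_CUBIC)
a=f(t['pixels'][150:220,270:350],(400,350));b=f(c['pixels'][110:215,260:380],(400,350))
cv2.imwrite('pics/g.png',np.hstack([a,b]))
cv2.imwrite('pics/gw.png',f(w['pixels'][60:260,200:440],(720,600)))"
```

```text
[ 0.54865829 -0.01668716  0.26627726] [-1.06349201  0.58192088 -3.31940551] [-0.02208548  0.01977568  0.07948017]
```

View pics/gw.png

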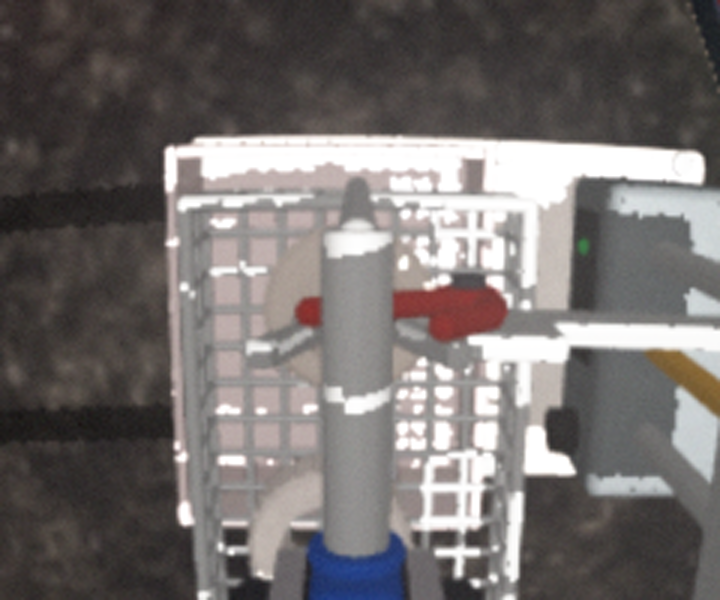

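The bar at crop x 358 sits centred over the left hook, whose tip is at 250 and back at about 470. The latch is open. I'll lower it until it nearly touches.

Call:
step_arm --deltas '[[[0, 0, 0.002, 0, 0, 0], [0, 0, 0.005, 0, 0, 0], [0, 0, 0.008, 0, 0, 0], [0, 0, 0.011, 0, 0, 0], [0, 0, 0.014, 0, 0, 0], [0, 0, 0.015, 0, 0, 0], [0, 0, 0.016, 0, 0, 0], [0, 0, 0.016, 0, 0, 0]]]'

```text
time: 9.15
eef_pos: [0.549, -0.0168, 0.2502]
ee_rot: [-0.0, 0.776, 0.631, -0.0]
force: [0.9, -0.3, -3.5]
width: 0.0129
gripper_force: 59.3
```

Call:
step_arm --deltas '[[[0, 0, 0.001, 0, 0, 0], [0, 0, 0.002, 0, 0, 0], [0, 0, 0.003, 0, 0, 0], [0, 0, 0.003, 0, 0, 0]]]'

```text
time: 9.55
eef_pos: [0.5489, -0.0168, 0.2471]
ee_rot: [-0.0, 0.776, 0.631, -0.0]
force: [-0.0, -0.0, -3.4]
width: 0.013
gripper_force: 59.3
```

Call:
step_arm --deltas '[[[0, 0, 0.001, 0, 0, 0], [0, 0, 0.002, 0, 0, 0], [0, 0, 0.003, 0, 0, 0], [0, 0, 0.003, 0, 0, 0]]]'

```text
time: 9.95
eef_pos: [0.5489, -0.0168, 0.244]
ee_rot: [-0.0, 0.776, 0.631, -0.0]
force: [-0.0, 0.2, -3.6]
width: 0.0128
gripper_force: 59.3
```

Call:
step_arm --deltas '[[[0, 0, 0.001, 0, 0, 0], [0, 0, 0.002, 0, 0, 0], [0, 0, 0.003, 0, 0, 0], [0, 0, 0.003, 0, 0, 0]]]'

```text
time: 10.35
eef_pos: [0.5494, -0.0169, 0.2419]
ee_rot: [0.0, 0.776, 0.631, 0.0]
force: [-0.0, 0.3, 0.3]
width: 0.0131
gripper_force: 59.8
```

Call:
step_arm --deltas '[[[0, 0, 0.001, 0, 0, 0], [0, 0, 0.002, 0, 0, 0], [0, 0, 0.003, 0, 0, 0], [0, 0, 0.003, 0, 0, 0]]]'

```text
time: 10.75
eef_pos: [0.5497, -0.0169, 0.2395]
ee_rot: [0.001, 0.776, 0.631, 0.001]
force: [-1.2, -0.7, 5.8]
width: 0.013
gripper_force: 60.7
```

Call:
step_arm --deltas '[[[0, 0, 0.0007, 0, 0, 0], [0, 0, 0.0014, 0, 0, 0], [0, 0, 0.002, 0, 0, 0], [0, 0, 0.002, 0, 0, 0]]]'

```text
time: 11.15
eef_pos: [0.5501, -0.0169, 0.2383]
ee_rot: [0.001, 0.776, 0.631, 0.001]
force: [-0.9, -1.0, 9.5]
width: 0.0126
gripper_force: 61.1
```

Call:
step_arm --deltas '[[[0, 0, 0.0007, 0, 0, 0], [0, 0, 0.0014, 0, 0, 0], [0, 0, 0.002, 0, 0, 0], [0, 0, 0.002, 0, 0, 0]]]'

```text
time: 11.55
eef_pos: [0.5499, -0.0169, 0.2364]
ee_rot: [0.001, 0.776, 0.631, 0.001]
force: [-2.9, 0.5, 10.0]
width: 0.0132
gripper_force: 61.2
```

Call:
step_arm --deltas '[[[0, 0, 0.0007, 0, 0, 0], [0, 0, 0.0014, 0, 0, 0], [0, 0, 0.002, 0, 0, 0], [0, 0, 0.002, 0, 0, 0]]]'

```text
time: 11.95
eef_pos: [0.5497, -0.0168, 0.2344]
ee_rot: [0.001, 0.776, 0.631, 0.001]
force: [-2.7, 0.4, 9.9]
width: 0.0126
gripper_force: 61.2
```

Call:
step_arm --deltas '[[[0, 0, 0.0007, 0, 0, 0], [0, 0, 0.0014, 0, 0, 0], [0, 0, 0.002, 0, 0, 0], [0, 0, 0.002, 0, 0, 0]]]'

```text
time: 12.35
eef_pos: [0.5492, -0.0167, 0.2321]
ee_rot: [0.0, 0.776, 0.631, 0.0]
force: [-5.2, 0.2, 9.4]
width: 0.013
gripper_force: 61.3
```

The side load is growing: the rear flank or latch arm is pushing the bar towards -x. I'll yield a little that way while pressing on.

Call:
step_arm --deltas '[[[0, -0.0008, 0.0007, 0, 0, 0], [0, -0.0015, 0.0014, 0, 0, 0], [0, -0.0015, 0.002, 0, 0, 0], [0, -0.0015, 0.002, 0, 0, 0]]]'

```text
time: 12.75
eef_pos: [0.5484, -0.0165, 0.2302]
ee_rot: [0.001, 0.776, 0.631, 0.001]
force: [-1.1, 0.5, 9.3]
width: 0.0128
gripper_force: 61.2
```

Call:
step_arm --deltas '[[[0, 0, 0.0007, 0, 0, 0], [0, 0, 0.0014, 0, 0, 0], [0, 0, 0.002, 0, 0, 0], [0, 0, 0.002, 0, 0, 0]]]'

```text
time: 13.15
eef_pos: [0.548, -0.0164, 0.228]
ee_rot: [0.001, 0.776, 0.631, 0.001]
force: [-3.0, 0.4, 8.4]
width: 0.0129
gripper_force: 61.1
```

Call:
step_arm --deltas '[[[0, -0.0005, 0.0007, 0, 0, 0], [0, -0.001, 0.0014, 0, 0, 0], [0, -0.001, 0.002, 0, 0, 0], [0, -0.001, 0.002, 0, 0, 0]]]'

```text
time: 13.55
eef_pos: [0.5477, -0.0164, 0.2263]
ee_rot: [0.001, 0.776, 0.631, 0.001]
force: [-0.5, 0.7, 8.5]
width: 0.0129
gripper_force: 61.1
```

Call:
step_arm --deltas '[[[0, 0, 0.0007, 0, 0, 0], [0, 0, 0.0014, 0, 0, 0], [0, 0, 0.002, 0, 0, 0], [0, 0, 0.002, 0, 0, 0]]]'

```text
time: 13.95
eef_pos: [0.5478, -0.0164, 0.2243]
ee_rot: [0.001, 0.776, 0.631, 0.001]
force: [-2.1, 0.6, 8.0]
width: 0.0129
gripper_force: 61.1
```

Call:
step_arm --deltas '[[[0, 0, 0.0007, 0, 0, 0], [0, 0, 0.0014, 0, 0, 0], [0, 0, 0.002, 0, 0, 0], [0, 0, 0.002, 0, 0, 0]]]'

```text
time: 14.35
eef_pos: [0.5479, -0.0164, 0.2224]
ee_rot: [0.001, 0.776, 0.631, 0.001]
force: [-0.5, 0.7, 8.8]
width: 0.0131
gripper_force: 61.1
```

Call:
step_arm --deltas '[[[0, 0, 0.0005, 0, 0, 0], [0, 0, 0.001, 0, 0, 0], [0, 0, 0.0015, 0, 0, 0], [0, 0, 0.0015, 0, 0, 0]]]'

```text
time: 14.75
eef_pos: [0.5481, -0.0164, 0.2211]
ee_rot: [0.002, 0.776, 0.631, 0.002]
force: [-0.0, -0.2, 9.0]
width: 0.0132
gripper_force: 61.1
```

Call:
step_arm --deltas '[[[0, 0, 0.0005, 0, 0, 0], [0, 0, 0.001, 0, 0, 0], [0, 0, 0.0015, 0, 0, 0], [0, 0, 0.0015, 0, 0, 0]]]'

```text
time: 15.15
eef_pos: [0.5482, -0.0164, 0.2201]
ee_rot: [0.002, 0.776, 0.631, 0.002]
force: [-1.8, 1.0, 11.7]
width: 0.0126
gripper_force: 61.5
```

Call:
step_arm --deltas '[[[0, 0, 0.0005, 0, 0, 0], [0, 0, 0.001, 0, 0, 0], [0, 0, 0.001, 0, 0, 0], [0, 0, 0.001, 0, 0, 0]]]'

```text
time: 15.55
eef_pos: [0.5482, -0.0165, 0.2195]
ee_rot: [0.002, 0.776, 0.631, 0.002]
force: [-2.1, 0.8, 13.5]
width: 0.0131
gripper_force: 61.8
```

Call:
step_arm --deltas '[[[0, 0, 0.0005, 0, 0, 0], [0, 0, 0.001, 0, 0, 0], [0, 0, 0.001, 0, 0, 0], [0, 0, 0.001, 0, 0, 0]]]'

```text
time: 15.95
eef_pos: [0.5482, -0.0164, 0.2189]
ee_rot: [0.002, 0.776, 0.631, 0.002]
force: [-3.8, 0.7, 15.2]
width: 0.0133
gripper_force: 62.1
```

```bash
python3 -c "
from h import *
s=monitor.sense();print(s['eef_pos'],s['force'],s['ft_torque'])
t=optics.camera('top');c=optics.camera('scene');w=optics.camera('wrist')
f=lambda i,n:cv2.resize(i,n,interpolation=cv2.INTER_CUBIC)
b=f(c['pixels'][125:205,270:350],(400,400));a=f(w['pixels'][80:220,230:370],(400,400))
cv2.imwrite('pics/home.png',np.hstack([a,b]))
ax=-.205; ex=np.array([np.cos(ax),np.sin(ax)]);ey=np.array([-np.sin(ax),np.cos(ax)])
for n,q,box in(('top',t,(270,350,140,220)),('scene',c,(260,380,110,215))):
    P,C,U=cloud(q,*box);r=(C[:,2]>100)&(C[:,0]<85)&(C[:,1]<85)&(P[:,2]>.15)
    for sg in(1,-1):
        m=r&(sg*(P[:,:2]@ey-.095)>0);print(n,sg,[(round(float(v),3)) for p in P[m] for v in (p[:2]@ex,p[2])])
"
```

```text
[ 0.54823123 -0.01643817  0.21893708] [-3.81527165  0.66062039 15.19736822] [ 0.03875131  0.58157476 -0.05369697]
top 1 [0.538, 0.592, 0.536, 0.601, 0.536, 0.601, 0.537, 0.601, 0.538, 0.599, 0.538, 0.6, 0.538, 0.6, 0.54, 0.597, 0.539, 0.601, 0.54, 0.6, 0.542, 0.596, 0.542, 0.595, 0.543, 0.594, 0.543, 0.596, 0.544, 0.594, 0.544, 0.594, 0.545, 0.593, 0.545, 0.596, 0.545, 0.594, 0.546, 0.594, 0.546, 0.595, 0.546, 0.597, 0.547, 0.594, 0.547, 0.596, 0.548, 0.593, 0.548, 0.597, 0.549, 0.593, 0.549, 0.594, 0.549, 0.596, 0.551, 0.592, 0.551, 0.592, 0.551, 0.596, 0.534, 0.601, 0.535, 0.599, 0.535, 0.601, 0.534, 0.603, 0.536, 0.599, 0.536, 0.6, 0.536, 0.602, 0.537, 0.6, 0.54, 0.595, 0.541, 0.594, 0.54, 0.597, 0.541, 0.595, 0.542, 0.595, 0.542, 0.596, 0.542, 0.597, 0.543, 0.595, 0.543, 0.595, 0.543, 0.597, 0.545, 0.594, 0.545, 0.594, 0.545, 0.595, 0.545, 0.596, 0.546, 0.594, 0.546, 0.595, 0.547, 0.596, 0.547, 0.597, 0.548, 0.594, 0.548, 0.594, 0.549, 0.594, 0.549, 0.594, 0.532, 0.6, 0.532, 0.602, 0.533, 0.601, 0.533, 0.602, 0.534, 0.601, 0.535, 0.6, 0.535, 0.601, 0.536, 0.598, 0.538, 0.597, 0.5
[... 25846 characters left out ...]
4, 0.409, 0.625, 0.409, 0.628, 0.41, 0.627, 0.41, 0.626, 0.406, 0.625, 0.407, 0.627, 0.407, 0.626, 0.407, 0.627, 0.408, 0.626, 0.408, 0.627, 0.408, 0.629, 0.404, 0.627, 0.404, 0.627, 0.405, 0.627, 0.405, 0.627, 0.406, 0.626, 0.406, 0.626, 0.406, 0.629, 0.407, 0.627]
scene 1 [0.564, 0.241, 0.56, 0.244, 0.557, 0.245, 0.555, 0.246, 0.551, 0.248, 0.565, 0.237, 0.558, 0.242, 0.559, 0.24, 0.556, 0.241, 0.548, 0.247, 0.544, 0.25, 0.543, 0.249, 0.557, 0.24, 0.559, 0.237, 0.557, 0.237, 0.541, 0.25, 0.541, 0.249, 0.536, 0.252, 0.557, 0.237, 0.555, 0.238, 0.556, 0.234, 0.568, 0.222, 0.563, 0.225, 0.554, 0.233, 0.553, 0.233, 0.539, 0.225, 0.535, 0.228, 0.532, 0.228, 0.531, 0.227]
scene -1 [0.532, 0.224]
```

View pics/home.png

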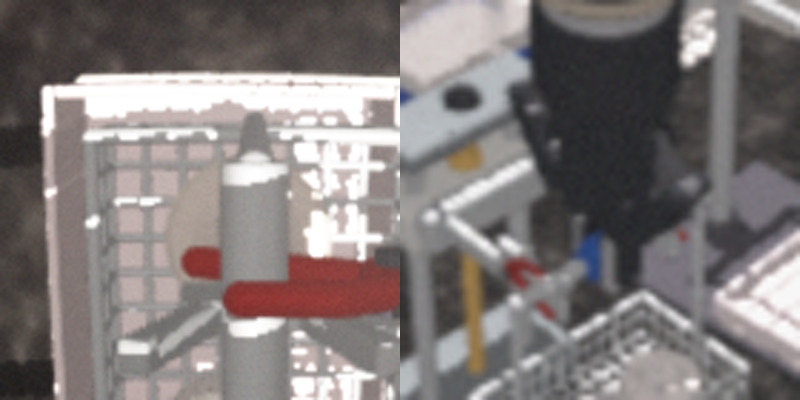

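The left claw lies over the bar at crop (300,298). The right one is hidden by the hand. The force is now rising at the sprung-floor rate, with contact at about 18 N. I'll press slightly more, staying below 25 N.

Call:
step_arm --deltas '[[[0, 0, 0.0003, 0, 0, 0], [0, 0, 0.0006, 0, 0, 0], [0, 0, 0.0009, 0, 0, 0], [0, 0, 0.0009, 0, 0, 0], [0, 0, 0.0009, 0, 0, 0]]]'

```text
time: 16.6
eef_pos: [0.5483, -0.0164, 0.2184]
ee_rot: [0.002, 0.776, 0.631, 0.002]
force: [-5.2, 1.5, 17.7]
width: 0.0128
gripper_force: 62.3
```

Call:
step_arm --deltas '[[[0, -0.0005, -0.001, 0, 0, 0], [0, -0.001, -0.002, 0, 0, 0], [0, -0.001, -0.003, 0, 0, 0], [0, -0.001, -0.0035, 0, 0, 0], [0, -0.001, -0.0035, 0, 0, 0]]]'

```text
time: 17.1
eef_pos: [0.5481, -0.0164, 0.2208]
ee_rot: [0.003, 0.776, 0.631, 0.002]
force: [3.0, -1.1, 8.6]
width: 0.0126
gripper_force: 61.1
```

Call:
step_arm --deltas '[[[0, 0.0003, -0.001, 0, 0, 0], [0, 0.0005, -0.002, 0, 0, 0], [0, 0.0005, -0.003, 0, 0, 0], [0, 0.0005, -0.003, 0, 0, 0]]]'

```text
time: 17.5
eef_pos: [0.5471, -0.0163, 0.2218]
ee_rot: [0.001, 0.776, 0.631, 0.001]
force: [5.1, -1.0, 3.5]
width: 0.0126
gripper_force: 60.4
```

Call:
step_arm --deltas '[[[0, 0.0006, -0.0005, 0, 0, 0], [0, 0.001, -0.001, 0, 0, 0], [0, 0.001, -0.001, 0, 0, 0]]]'

```text
time: 17.8
eef_pos: [0.5471, -0.0163, 0.2219]
ee_rot: [-0.0, 0.776, 0.631, 0.0]
force: [2.7, -0.1, 3.6]
width: 0.0127
gripper_force: 60.4
```

Call:
step_arm --deltas '[[[0, 0, 0, 0, 0, 0], [0, 0, 0, 0, 0, 0], [0, 0, 0, 0, 0, 0], [0, 0, 0, 0, 0, 0], [0, 0, 0, 0, 0, 0], [0, 0, 0, 0, 0, 0]]]' --jaw 0.1 --squeeze 20

```text
time: 18.4
eef_pos: [0.5469, -0.0164, 0.2218]
ee_rot: [-0.0, 0.776, 0.631, -0.0]
force: [0.4, 0.1, 0.0]
width: 0.0385
gripper_force: 0.0
```

Call:
step_arm --deltas '[[[0, 0, -0.005, 0, 0, 0], [0, 0, -0.015, 0, 0, 0], [0, 0, -0.03, 0, 0, 0], [0, 0, -0.05, 0, 0, 0], [0, 0, -0.08, 0, 0, 0], [0, 0, -0.115, 0, 0, 0], [0, 0, -0.14, 0, 0, 0], [0, 0, -0.15, 0, 0, 0], [0, 0, -0.15, 0, 0, 0], [0, 0, -0.15, 0, 0, 0]]]'

```text
time: 19.4
eef_pos: [0.5467, -0.0164, 0.371]
ee_rot: [-0.0, 0.776, 0.631, -0.0]
force: [-0.6, -1.1, 0.2]
width: 0.0389
gripper_force: 0.0
```

```bash
python3 -c "
from h import *
s=monitor.sense();print(s['eef_pos'],s['force'],s['time'])
t=optics.camera('top');c=optics.camera('scene');w=optics.camera('wrist')
f=lambda i,n:cv2.resize(i,n,interpolation=cv2.INTER_CUBIC)
cv2.imwrite('pics/end.png',np.hstack([f(w['pixels'][60:260,200:440],(400,333)),f(c['pixels'][125:225,270:370],(333,333))]))
ax=-.205; ex=np.array([np.cos(ax),np.sin(ax)]);ey=np.array([-np.sin(ax),np.cos(ax)])
P,C,U=cloud(c,270,370,125,225)
for sg in(1,-1):
    for z0 in (.18,):
        m=(C[:,2]>100)&(C[:,0]<85)&(C[:,1]<85)&(P[:,2]>.2)&(P[:,2]<.28)&(abs(sg*(P[:,:2]@ey-.095)-.047)<.012)
        print(sg,np.c_[P[m][:,:2]@ex,P[m][:,2]].round(3).tolist()[:40])
# wrist red in world via z_map
K=w['camera_matrix'];H=w['hand_eye'];a,b,cc,d=s['ee_rot'];r=R.from_quat([b,cc,d,a])
px=w['pixels'].astype(int);m=(px[...,2]>90)&(px[...,0]<70)&(px[...,1]<70);m[:,:150]=0;m[:,500:]=0
v,u=np.nonzero(m);D=np.stack([u-K[0,2],v-K[1,2]],1);n=np.hypot(*D.T);th=n/K[0,0];zz=w['z_map'][v,u]
pc=np.stack([D[:,0]/n*np.tan(th)*zz,-D[:,1]/n*np.tan(th)*zz,-zz],1)
W=r.apply(pc@H[:3,:3].T+H[:3,3])+s['eef_pos']
for sg in(1,-1):
    q=(abs(sg*(W[:,:2]@ey-.095)-.047)<.02)&(W[:,2]>.2)&(W[:,2]<.3); X=W[q][:,:2]@ex;Z=W[q][:,2]
    print('wrist',sg,q.sum(), [(round(x0,3),round(float(Z[abs(X-x0)<.003].min()),3),round(float(Z[abs(X-x0)<.003].max()),3)) for x0 in np.arange(.52,.58,.006) if (abs(X-x0)<.003).any()])
"
```

```text
[ 0.5467165  -0.01636475  0.37096814] [-0.60353406 -1.12647168  0.19361683] 19.4
1 [[0.564, 0.245], [0.56, 0.247], [0.558, 0.247], [0.552, 0.252], [0.547, 0.256], [0.562, 0.244], [0.559, 0.244], [0.556, 0.246], [0.558, 0.242], [0.547, 0.253], [0.542, 0.255], [0.543, 0.253], [0.56, 0.241], [0.555, 0.244], [0.554, 0.243], [0.553, 0.24], [0.541, 0.252], [0.538, 0.254], [0.558, 0.239], [0.555, 0.24], [0.555, 0.238], [0.567, 0.224], [0.552, 0.239], [0.564, 0.222], [0.537, 0.231], [0.532, 0.235], [0.533, 0.23], [0.531, 0.231], [0.529, 0.229]]
-1 [[0.557, 0.249], [0.552, 0.253], [0.556, 0.247], [0.552, 0.249], [0.542, 0.257], [0.555, 0.244], [0.543, 0.252], [0.541, 0.253], [0.538, 0.254], [0.554, 0.242], [0.539, 0.251], [0.536, 0.252], [0.549, 0.243], [0.553, 0.235], [0.531, 0.232], [0.532, 0.228]]
wrist 1 181 [(np.float64(0.532), 0.231, 0.234), (np.float64(0.538), 0.254, 0.256), (np.float64(0.544), 0.237, 0.256), (np.float64(0.55), 0.237, 0.257), (np.float64(0.556), 0.24, 0.256), (np.float64(0.562), 0.245, 0.252), (np.float64(0.568), 0.244, 0.246)]
wrist -1 194 [(np.float64(0.532), 0.232, 0.233), (np.float64(0.538), 0.253, 0.256), (np.float64(0.544), 0.235, 0.256), (np.float64(0.55), 0.235, 0.257), (np.float64(0.556), 0.24, 0.254), (np.float64(0.562), 0.243, 0.251), (np.float64(0.568), 0.244, 0.247)]
```

Both latches read the same, with claws over the bar and lower arms swung down to about 0.231. Next I'll let it settle and check that it is at rest and level.

Call:
step_arm --deltas '[[[0, 0, -0.02, 0, 0, 0], [0, 0, -0.02, 0, 0, 0], [0, 0, -0.02, 0, 0, 0], [0, 0, -0.02, 0, 0, 0], [0, 0, -0.02, 0, 0, 0], [0, 0, -0.02, 0, 0, 0], [0, 0, -0.02, 0, 0, 0], [0, 0, -0.02, 0, 0, 0], [0, 0, -0.02, 0, 0, 0], [0, 0, -0.02, 0, 0, 0], [0, 0, -0.02, 0, 0, 0], [0, 0, -0.02, 0, 0, 0], [0, 0, -0.02, 0, 0, 0], [0, 0, -0.02, 0, 0, 0], [0, 0, -0.02, 0, 0, 0], [0, 0, -0.02, 0, 0, 0], [0, 0, -0.02, 0, 0, 0], [0, 0, -0.02, 0, 0, 0]]]'

```text
time: 21.35
eef_pos: [0.5471, -0.0164, 0.3919]
ee_rot: [0.0, 0.776, 0.631, 0.0]
force: [-0.8, -0.1, 0.6]
width: 0.0385
gripper_force: 0.0
```

```bash
python3 -c "
from h import *
ex=np.array([np.cos(-.205),np.sin(-.205)]);ey=np.array([-np.sin(-.205),np.cos(-.205)])
f=[optics.camera('scene') for _ in range(7)]
for i in range(1,7):
    d=cv2.absdiff(f[i]['pixels'],f[0]['pixels'])[130:260,270:380].max(2); print(d.mean().round(2),(d>60).sum(),end=' | ')
P,C,U=cloud(f[-1],270,400,120,260)
b=(C[:,0]>120)&(C[:,2]<90)&(C[:,0]-C[:,2]>70)&(P[:,2]>.2)&(P[:,2]<.28);x=P[:,:2]@ex;y=P[:,:2]@ey
print('blue',b.sum(),x[b].mean()-.54,y[b].mean()-.095,P[b][:,2].mean())
m=(abs(y-.095)<.075)&(abs(x-.54)<.055)&(P[:,2]>.13)&(P[:,2]<.155)
A=np.c_[x,y,np.ones(len(x))]
m=(P[:,2]>.136)&(P[:,2]<.16)&(abs(y-.095)<.07)&(abs(x-.54)<.05)
# rim: highest points near edges
e=m&((abs(abs(x-.54)-.043)<.006)|(abs(abs(y-.095)-.065)<.006))
for n,k in(('front',x<.51),('back',x>.57),('left',y>.145),('right',y<.045)):
    z=P[e&k][:,2]; print(n,len(z),np.percentile(z,90).round(4) if len(z) else None)
"
```

```text
1.92 0 | 1.91 0 | 1.92 0 | 1.92 0 | 1.93 0 | 1.93 0 | blue 46 -0.004371747736316101 0.0046055124391510965 0.24788388279506743
front 88 0.1464
back 81 0.1482
left 73 0.1489
right 71 0.1488
```

The basket is at rest and level, and the robot is clear of it, so I'm handing the job in.

```bash
python3 -c "
from h import *
print(env.job_done())"
```

```text
the job is handed in; nothing more can be done
None
```

The basket is hanging level and at rest in the dipper's hooks, with both latch claws closed over the bar. I pressed it home with an estimated 21 to 22 N and handed the job in; the hand-in gave no verdict. The cone and ring were last seen in the basket while it was being pressed home, and I did not re-check them or the bystanders after letting go.

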